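# Make up the pendant kit at the beading table

## Task

Make up the pendant kit: nest the loose wooden bead cups upright inside one another in the largest cup, in order of size, each fully down on the floor of the one outside it. Push the brass pendant out of every die that holds one by pressing that die's spring ejector slide (do not poke or pull a pendant in its die), and put all the pendants in the smallest cup, which ends innermost. Leave the other things on the table where they are.

Things in the scene. Friction and masses are not known exactly. Their poses are not given: they have to be found in the camera images.
- cup_a: plain wooden round cup, outer diameter 96 mm, height 30 mm, inner diameter 89 mm (wall 3.5), base 8 mm thick, straight sides above a 10 mm high tapered foot. Origin: centre of the underside, z out of the mouth. Stands mouth up. The largest, 150 g; the others go into it.
- cup_b: plain wooden round cup, outer diameter 70 mm, height 34 mm, inner diameter 63 mm (wall 3.5), base 8 mm thick, straight sides above a 10 mm high tapered foot. Origin: centre of the underside, z out of the mouth. Stands mouth up. Second largest, 55 g. May be absent (None).
- cup_c: plain wooden round cup, outer diameter 57 mm, height 38 mm, inner diameter 50 mm (wall 3.5), base 8 mm thick, straight sides above a 10 mm high tapered foot. Origin: centre of the underside, z out of the mouth. Stands mouth up. Third, 40 g. May be absent (None); at least one of cup_b and cup_c is there.
- cup_d: plain wooden round cup, outer diameter 44 mm, height 42 mm, inner diameter 37 mm (wall 3.5), base 8 mm thick, straight sides above a 10 mm high tapered foot. Origin: centre of the underside, z out of the mouth. Stands mouth up. The smallest, 30 g, always there. Any cup rests on the floor of any larger one, its rim then at least 12 mm above the larger one's.
- die_a: steel pendant die fixed to the table, base plate 155 x 50 x 12 mm (x -70 to 86). Origin on the table under the pendant's seat; x: the way the pendant is pushed out, z up. Lipped walls (x -20 to 16, top at z 26) cover the pendant but for a 9 mm slit; it comes out onto the plate's bare top (z 12, x 16 to 82; 4 mm high end bar at 84). Behind stands the slide's black tab.
- slide_a (a joint): ejector slide of die_a, m: 0 at rest, 0.038 fully pressed (towards the die's +x). A spring returns it: 1.7 N at rest, 7 N fully pressed. A full press leaves the pendant's centre at x 38 to 45 mm in the die frame, clear of the walls; it stays there when the slide returns.
- tab_a (a point): middle of the top edge of the rear face of the slide's tab (plate 30 mm wide across the die, 8 mm thick, from z 14 to 55 mm), 66 mm behind the die's origin at rest; push this rear face in +x of the die. Behind it the table is free.
- pendant_a: brass bar pendant 24 mm long (its x) by 14 mm wide (its y) by 7 mm thick, 18 g, at the start captive in die_a with its x along the die's. Origin: centre of the underside. Absent (None) if that die is empty.
- die_b: steel pendant die fixed to the table, base plate 155 x 50 x 12 mm (x -70 to 86). Origin on the table under the pendant's seat; x: the way the pendant is pushed out, z up. Lipped walls (x -20 to 16, top at z 26) cover the pendant but for a 9 mm slit; it comes out onto the plate's bare top (z 12, x 16 to 82; 4 mm high end bar at 84). Behind stands the slide's black tab.
- slide_b (a joint): ejector slide of die_b, m: 0 at rest, 0.038 fully pressed (towards the die's +x). A spring returns it: 1.7 N at rest, 7 N fully pressed. A full press leaves the pendant's centre at x 38 to 45 mm in the die frame, clear of the walls; it stays there when the slide returns.
- tab_b (a point): middle of the top edge of the rear face of the slide's tab (plate 30 mm wide across the die, 8 mm thick, from z 14 to 55 mm), 66 mm behind the die's origin at rest; push this rear face in +x of the die. Behind it the table is free.
- pendant_b: brass bar pendant 24 mm long (its x) by 14 mm wide (its y) by 7 mm thick, 18 g, at the start captive in die_b with its x along the die's. Origin: centre of the underside. Absent (None) if that die is empty.
- die_c: steel pendant die fixed to the table, base plate 155 x 50 x 12 mm (x -70 to 86). Origin on the table under the pendant's seat; x: the way the pendant is pushed out, z up. Lipped walls (x -20 to 16, top at z 26) cover the pendant but for a 9 mm slit; it comes out onto the plate's bare top (z 12, x 16 to 82; 4 mm high end bar at 84). Behind stands the slide's black tab.
- slide_c (a joint): ejector slide of die_c, m: 0 at rest, 0.038 fully pressed (towards the die's +x). A spring returns it: 1.7 N at rest, 7 N fully pressed. A full press leaves the pendant's centre at x 38 to 45 mm in the die frame, clear of the walls; it stays there when the slide returns.
- tab_c (a point): middle of the top edge of the rear face of the slide's tab (plate 30 mm wide across the die, 8 mm thick, from z 14 to 55 mm), 66 mm behind the die's origin at rest; push this rear face in +x of the die. Behind it the table is free.
- pendant_c: brass bar pendant 24 mm long (its x) by 14 mm wide (its y) by 7 mm thick, 18 g, at the start captive in die_c with its x along the die's. Origin: centre of the underside. Absent (None) if that die is empty.
- spool: small white thread spool, 26 mm wide, 22 mm high; bystander, to be left where it is.
- beeswax: small yellow wax block 26 x 20 x 14 mm; bystander, to be left where it is.
- bead_jar: glass bead jar, 72 mm wide, 70 mm high; bystander, to be left where it is.
- glue: small white bottle, 32 mm wide, 85 mm high; bystander, to be left where it is.
- needle_driver: small wooden-handled driver, 130 mm long, lying at the far side; bystander, to be left where it is.
- pin_dish: white dish, 64 mm wide, 20 mm high; bystander, to be left where it is.

How it is judged:
At the end, for the whole second after the job is handed in: Every cup present is upright (0.1 rad) in cup_a, largest outside, each seated on the floor of the next larger one (underside 8 mm above that one's, within 3.5 mm); every pendant present lies in cup_d (within 20 mm of its axis, below its rim); all at rest (horizontal distance between each of cup_b, cup_c, cup_d and cup_a below 0.026 m and z of cup_b in the frame of cup_a between 0.0055 and 0.0115 m and angle between each of cup_b, cup_c, cup_d, cup_a's own z axis and vertical below 0.1 rad and linear speed of each of cup_b, cup_c, cup_d, pendant_a, pendant_b, pendant_c below 0.02 m/s and z of cup_c in the frame of cup_a between 0.0055 and 0.0195 m and z of cup_d in the frame of cup_a between 0.0055 and 0.0275 m and z of cup_c in the frame of cup_b between 0.0055 and 0.0115 m and z of cup_d in the frame of cup_b above 0.0055 m and z of cup_d in the frame of cup_c between 0.0055 and 0.0115 m and height (world z) of cup_a below 0.006 m and horizontal distance between each of pendant_a, pendant_b, pendant_c and cup_d below 0.02 m and z of pendant_a in the frame of cup_d between 0.004 and 0.042 m and z of pendant_b in the frame of cup_d between 0.004 and 0.042 m and z of pendant_c in the frame of cup_d between 0.004 and 0.042 m); the robot touches nothing.
It fails at once if a bystander (spool, wax block, jar, bottle, driver, dish) pushed more than 45 mm from its place (distance of any of spool, beeswax, bead_jar, glue, needle_driver, pin_dish from where it was at the start of the episode above 0.045 m).
It fails at once if the fingers touch a pendant that still sits in its die (it must be pushed out with the slide) ((x of pendant_a in the frame of die_a between -0.02 and 0.012 m and y of pendant_a in the frame of die_a between -0.01 and 0.01 m and height (world z) of pendant_a below 0.02 m and contact force between the fingers and pendant_a above 1 N) or (x of pendant_b in the frame of die_b between -0.02 and 0.012 m and y of pendant_b in the frame of die_b between -0.01 and 0.01 m and height (world z) of pendant_b below 0.02 m and contact force between the fingers and pendant_b above 1 N) or (x of pendant_c in the frame of die_c between -0.02 and 0.012 m and y of pendant_c in the frame of die_c between -0.01 and 0.01 m and height (world z) of pendant_c below 0.02 m and contact force between the fingers and pendant_c above 1 N)).
Of pendant_a, pendant_b, pendant_c only 2 to 3 are there at a start; the rules pass over those that are not, and their reading is None.
Of cup_b, cup_c only 1 to 2 are there at a start; the rules pass over those that are not, and their reading is None.
At some moment in a run one of cup_b, cup_c, cup_d may be knocked a few centimetres aside while the robot is not near it.
It also fails if it takes over 210 s, if anything falls off the work surface, if the arm or the gripper's body presses on something with over 40 N, if the wrist force passes 120 N, or if a joint passes its speed limit or range.

## Robot

A 6-joint arm with a two-finger parallel gripper is mounted at the origin on the work surface. World frame = base frame: x ahead of the robot, y to its left, z up, the work surface at z = 0. Lengths are in m, angles in rad, forces in N, time in s.
With the tool pointing down it reaches from about 0.375 to 0.975 m from the base axis. Payload 3.8 kg.
Tool frame: the origin (TCP) lies midway between the tips of the shut fingers; the grasp point (between the pads) lies 19 mm behind it; x points along the fingers, y is the direction in which the jaws open and shut, and the axes are right-handed (so a half turn about x gives the same grasp; the last joint's range is limited). The gripper opens to 88 mm and grips with 3 to 60 N. Pads are 18 mm wide; open, the fingers measure 123 mm over their backs; the gripper's body (75 mm by 187 mm) begins 45 mm behind the grasp point.
Start: joints at [-1.267, 0.264, 1.604, -0, 1.274, -0.037], TCP at [0.226, -0.636, 0.213] pointing down, gripper open.
Joint ranges: [-2.63, 2.63], [-0.94, 2.18], [0.31, 2.57], [-1.31, 4.45], [0, 2.66], [-2.55, 2.55]. Speed limits (rad/s): [2.57, 2.57, 3.14, 3.14, 3.14, 3.14].

## Interface

Orientations are given as a rotation vector (axis times angle).
In Python, from cell import manip, inverse_kinematics, cams, order gives the robot as it stands. Calls block until the motion is done:
- manip.move_pose(position, orientation): joint-space move of the TCP to a pose.
- manip.move_linear(position, rate=0.15, rot=None): straight line of the TCP; rot=None keeps the orientation; rate is the mean speed in m/s.
- manip.set_joints(angles): joint-space move.
- manip.set_gripper(opening, force=None): finger opening in m; force is the grip in N (None keeps the last); returns when the fingers have stopped.
- manip.dwell(seconds).
- inverse_kinematics(position, orientation): joint angles nearest the present ones, or None.
- manip.state(): the state.
- cams.capture(name): name is "scene" or "top"; returns a dict with "image" (480x640x3 uint8, blue, green, red), "z_map" (480x640 float32, m along the optical axis (not along the pixel's ray), 0 where there is no reading), "intrinsics" (3x3 intrinsics, pixels), "position" and "orientation" of the camera in the world. Camera axes: x right, y down, z forward; pixel columns grow to the right and rows downward; lengths in m; the calibration is good to about 2 mm. A picture is of the moment at which its call begins.
A pose or a line that the arm cannot do raises manip.IKError and nothing moves.
- order.close_job(): hands the job in, once; it reports no verdict.
The state is a dict: "clock": time; "joint_pos": joint angles; "joint_velocities": joint speeds; "tau": joint torques, N m; "tool_pos": TCP position; "tcp_rot": TCP orientation; "contact_force": force on the tool from outside, world axes, zero at the start; "moment": the same for the moment, N m; "gripper_width": finger opening in m.
Only numpy, scipy, OpenCV 4.12 (cv2) and the standard library are available. Lean on these libraries where they do the work, as an engineer would, in place of code of your own. Each camera call takes 0.05 s, during which the arm holds its last target.

## Working session

There is one attempt and no reset: what is moved stays moved. The work goes in short steps, each a Python script; the robot and the scene stay as the last script left them, time stands still between calls to the robot, and variables do not carry over. Pictures are saved under pics/ and viewed, and the job is handed in when it is done.

```bash
ls; mkdir -p pics; python3 - <<'E'
from cell import manip, cams
import cv2,numpy as np
for n in ("scene","top"):
    c=cams.capture(n); cv2.imwrite(f"pics/{n}0.png",c["image"]); print(n,c["intrinsics"],c["position"],c["orientation"])
    np.savez(f"{n}0.npz",**c)
print(manip.state())
E
```

```text
pics
scene [[574.75367449   0.         320.16431529]
 [  0.         574.75367449 239.84393054]
 [  0.           0.           1.        ]] [ 1.44741223 -0.59966148  0.71850829] [-1.93167615 -0.99568345  0.56308258]
top [[450.70343939   0.         313.8682565 ]
 [  0.         450.70343939 241.64016026]
 [  0.           0.           1.        ]] [ 0.49900345 -0.0169257   1.00499457] [-2.16502756  2.18163493 -0.10169522]
{'clock': 0.1, 'joint_pos': array([-1.26693875e+00,  2.64690589e-01,  1.60521462e+00, -3.23727792e-06,
        1.27369086e+00, -3.69278984e-02]), 'joint_velocities': array([-0.00101183, -0.00195542, -0.00224525,  0.00014794,  0.00122687,
       -0.00035256]), 'tau': array([ 9.76484516e-04, -5.03621399e+01, -3.58070433e+01,  7.32031069e-02,
        2.33429455e-02, -6.59987836e-05]), 'tool_pos': array([ 0.22537904, -0.63553922,  0.21161627]), 'tcp_rot': array([ 2.03698498,  0.35258685, -2.03754242]), 'contact_force': array([ 0.09905384, -0.05027817,  0.0688959 ]), 'moment': array([-0.04362095,  0.05881249,  0.01705329]), 'gripper_width': 0.08777335382548616}
```

View pics/top0.png

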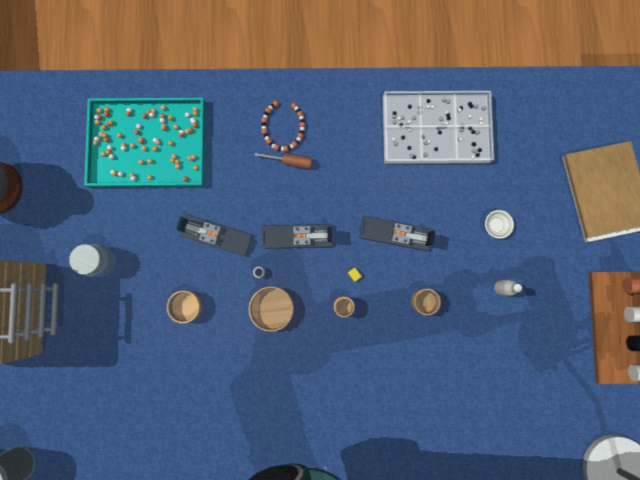

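View pics/scene0.png

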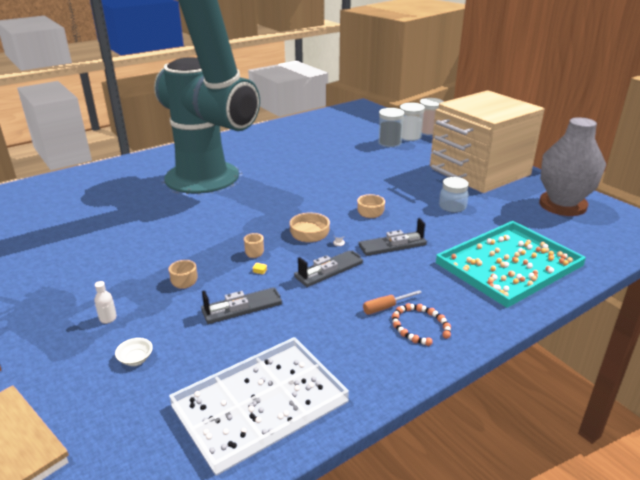

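The top view shows four cups: b at about (184,307), a at (271,309), d at (344,307) and c at (426,302). The three dies are near (213,235), (298,236) and (397,233), with their black tabs at the left end (180,224), right end (332,236) and right end (432,240) respectively. I'll enlarge the dies next.

```bash
cat > h.py <<'E'
import numpy as np, cv2
from scipy.spatial.transform import Rotation as R
def cloud(c):
    z=c["z_map"];K=c["intrinsics"];v,u=np.mgrid[:480,:640]
    p=np.stack([(u-K[0,2])/K[0,0]*z,(v-K[1,2])/K[1,1]*z,z],-1)
    return p@R.from_rotvec(c["orientation"]).as_matrix().T+c["position"]
def pix2w(c,u,v,zw):
    K=c["intrinsics"];d=R.from_rotvec(c["orientation"]).as_matrix()@np.array([(u-K[0,2])/K[0,0],(v-K[1,2])/K[1,1],1])
    return c["position"]+d*(zw-c["position"][2])/d[2]
def w2pix(c,p):
    q=R.from_rotvec(c["orientation"]).as_matrix().T@(np.asarray(p)-c["position"]);K=c["intrinsics"]
    return K[0,0]*q[0]/q[2]+K[0,2],K[1,1]*q[1]/q[2]+K[1,2]
def crop(img,u0,v0,u1,v1,s,name):
    cv2.imwrite(name,cv2.resize(img[v0:v1,u0:u1],None,fx=s,fy=s,interpolation=cv2.INTER_CUBIC))
E
python3 - <<'E'
from h import *
a=dict(np.load("top0.npz"));s=dict(np.load("scene0.npz"))
P=cloud(a)
im=np.vstack([cv2.resize(a["image"][210:260,170:260],None,fx=8,fy=8,interpolation=2)[:, :720]])
im1=cv2.resize(a["image"][210:262,170:260],None,fx=4,fy=4,interpolation=2)
im2=cv2.resize(a["image"][210:262,255:345],None,fx=4,fy=4,interpolation=2)
im3=cv2.resize(a["image"][210:262,352:442],None,fx=4,fy=4,interpolation=2)
s1=cv2.resize(s["image"][215:260,350:440],None,fx=4,fy=4,interpolation=2)
s2=cv2.resize(s["image"][245:290,285:375],None,fx=4,fy=4,interpolation=2)
s3=cv2.resize(s["image"][280:325,195:285],None,fx=4,fy=4,interpolation=2)
cv2.imwrite("pics/dies.png",np.vstack([np.hstack([x,y]) for x,y in ((im1,s1),(im2,s2),(im3,s3))] ) if im1.shape==s1.shape else np.hstack([np.vstack([im1,im2,im3])[:600],np.vstack([s1,s2,s3,np.zeros((84,360,3),np.uint8)])[:600]]))
# heights
for n,(u,v) in dict(a=(271,309),b=(184,307),d=(344,307),c=(426,302)).items(): print(n,P[v,u])
from scipy import ndimage
m=(P[...,2]>0.006)&(P[...,2]<0.12)&(P[...,0]>.35)&(P[...,0]<.75)&(abs(P[...,1])<.5)&(a["z_map"]>0)
l,n=ndimage.label(m)
for i in range(1,n+1):
    k=l==i
    if k.sum()<15: continue
    q=P[k]; vv,uu=np.nonzero(k); print(i,k.sum(),"uv",uu.mean().round(),vv.mean().round(),"mean",q.mean(0).round(4),"zmax",q[:,2].max().round(4), "min",q.min(0).round(3),"max",q.max(0).round(3))
E
```

```text
a [0.44500278 0.07818084 0.00536682]
b [0.45091711 0.26877845 0.00761573]
d [ 0.4481216  -0.08226949  0.0050262 ]
c [ 0.45773181 -0.26238265  0.00692341]
1 579 uv 142.0 183.0 mean [0.7265 0.364  0.0178] zmax 0.0254 min [0.72  0.232 0.006] max [0.749 0.493 0.025]
3 15 uv 120.0 174.0 mean [0.7469 0.4171 0.0133] zmax 0.0177 min [0.744 0.413 0.01 ] max [0.75  0.422 0.018]
4 47 uv 133.0 177.0 mean [0.7409 0.388  0.0126] zmax 0.019 min [0.733 0.378 0.006] max [0.75  0.398 0.019]
9 25 uv 149.0 177.0 mean [0.7408 0.352  0.0123] zmax 0.0187 min [0.736 0.347 0.007] max [0.749 0.36  0.019]
97 438 uv 499.0 223.0 mean [ 0.6298 -0.4288  0.0135] zmax 0.0236 min [ 0.599 -0.456  0.006] max [ 0.659 -0.394  0.024]
98 1619 uv 213.0 234.0 mean [0.6096 0.2043 0.0164] zmax 0.0601 min [0.564 0.122 0.006] max [0.655 0.283 0.06 ]
99 1595 uv 396.0 233.0 mean [ 0.6094 -0.1994  0.0159] zmax 0.0573 min [ 0.572 -0.278  0.006] max [ 0.649 -0.119  0.057]
104 1560 uv 297.0 236.0 mean [0.6052 0.021  0.0155] zmax 0.057 min [ 0.581 -0.056  0.006] max [0.632 0.098 0.057]
111 1219 uv 91.0 260.0 mean [0.5537 0.4513 0.0562]
[... 173 characters left out ...]
 0.017]
117 317 uv 507.0 287.0 mean [ 0.4893 -0.4218  0.0515] zmax 0.0864 min [ 0.474 -0.438  0.007] max [ 0.505 -0.412  0.086]
118 1122 uv 270.0 309.0 mean [0.446  0.0796 0.0126] zmax 0.0337 min [0.4   0.031 0.006] max [0.493 0.126 0.034]
119 438 uv 426.0 302.0 mean [ 0.4592 -0.2584  0.0208] zmax 0.0406 min [ 0.432 -0.283  0.006] max [ 0.489 -0.227  0.041]
120 755 uv 183.0 306.0 mean [0.4537 0.2677 0.0165] zmax 0.0378 min [0.42  0.23  0.006] max [0.488 0.3   0.038]
126 263 uv 343.0 306.0 mean [ 0.4508 -0.0797  0.0224] zmax 0.0448 min [ 0.431 -0.099  0.006] max [ 0.473 -0.057  0.045]
132 26 uv 270.0 304.0 mean [0.4564 0.0795 0.008 ] zmax 0.0121 min [0.45  0.071 0.006] max [0.463 0.089 0.012]
```

View pics/dies.png

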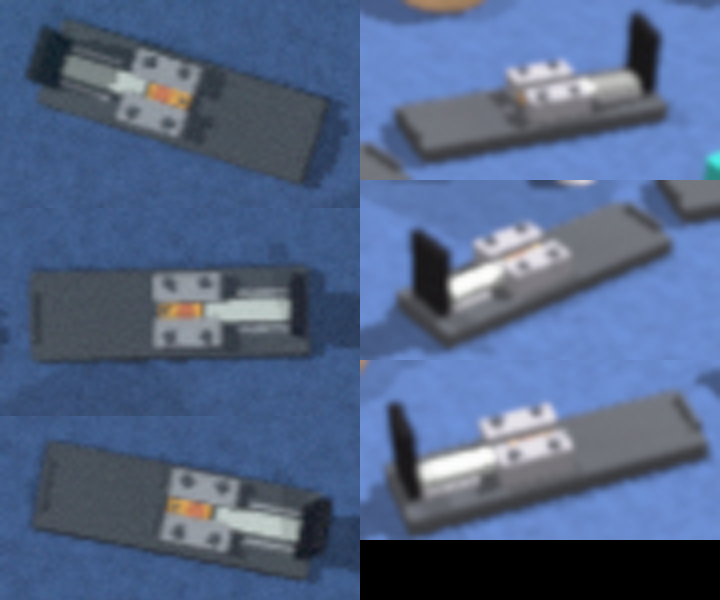

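All three dies show orange-brass in the slit (for example die L near (210,233)), so I take all three as loaded and will check that after ejecting. Next I'll fit the poses.

```bash
cat >> h.py <<'E'
from scipy.optimize import least_squares
CUP=dict(a=(.048,.030,.0445),b=(.035,.034,.0315),c=(.0285,.038,.025),d=(.022,.042,.0185))
def ccup(c,guess,n,base=0.):
    """rim-annulus centre fit from depth points near rim height"""
    P=cloud(c).reshape(-1,3);P=P[c["z_map"].ravel()>0]; r,h,ri=CUP[n]
    g=np.array(guess[:2],float)
    for _ in range(4):
        d=np.hypot(*(P[:,:2]-g).T); q=P[(abs(P[:,2]-base-h)<.009)&(d<r+.012)&(d>ri-.014)]
        f=least_squares(lambda x:np.hypot(*(q[:,:2]-x[:2]).T)-x[2],[g[0],g[1],(r+ri)/2],loss="soft_l1",f_scale=.002); g=f.x[:2]
    return f.x,len(q),q[:,2].max()
E
python3 - <<'E'
from h import *
a=dict(np.load("top0.npz"));s=dict(np.load("scene0.npz"))
g=dict(a=(.446,.079),b=(.454,.267),c=(.459,-.257),d=(.451,-.08))
for n in g:
    print(n,[ (np.round(f[0],4),f[1],f[2].round(3)) for f in (ccup(a,g[n],n),ccup(s,g[n],n))])
for nm,c in (("top",a),("scene",s)):
    P=cloud(c);ok=c["z_map"]>0
    for n,(y0,y1) in dict(L=(.115,.29),M=(-.065,.108),R=(-.285,-.112)).items():
        m=ok&(P[...,0]>.555)&(P[...,0]<.66)&(P[...,1]>y0)&(P[...,1]<y1)
        q=P[m&(P[...,2]>.007)&(P[...,2]<.02)]
        # robust trim
        rc=cv2.minAreaRect((q[:,:2]*1000).astype(np.float32))
        t=P[m&(P[...,2]>.035)]
        print(nm,n,np.round(rc[0],1),np.round(rc[1],1),round(rc[2],1),"med z",np.median(q[:,2]).round(4),"tab",t.mean(0).round(4),len(t))
# table bias
    q=P[ok&(abs(P[...,0]-.53)<.02)&(abs(P[...,1])<.05)]; print("table",np.median(q[:,2]))
E
```

```text
a [(array([0.4477, 0.0776, 0.0459]), 249, np.float64(0.034)), (array([0.4463, 0.075 , 0.0462]), 347, np.float64(0.034))]
b [(array([0.4538, 0.2646, 0.0329]), 217, np.float64(0.038)), (array([0.452 , 0.2625, 0.0331]), 220, np.float64(0.038))]
c [(array([ 0.4604, -0.2554,  0.0265]), 163, np.float64(0.041)), (array([ 0.4591, -0.2589,  0.0266]), 257, np.float64(0.042))]
d [(array([ 0.4513, -0.0786,  0.02  ]), 106, np.float64(0.045)), (array([ 0.45  , -0.0817,  0.0204]), 169, np.float64(0.047))]
top L [609.4 202.6] [154.6  50. ] 72.5 med z 0.0116 tab [0.6297 0.268  0.0501] 86
top M [605.8  21.2] [ 50.  154.4] 1.2 med z 0.0113 tab [ 0.6061 -0.0484  0.0528] 58
top R [ 610.5 -198.5] [155.   50.5] 78.5 med z 0.0112 tab [ 0.5961 -0.2657  0.0502] 77
table -0.0011788429505286135
scene L [607.3 199.2] [154.9  57.1] 71.7 med z 0.013 tab [0.6311 0.2645 0.0473] 82
scene M [604.5  18.9] [ 55.3 158.9] 0.5 med z 0.0127 tab [ 0.6079 -0.0534  0.0478] 106
scene R [ 609.7 -201. ] [155.4  55.7] 79.3 med z 0.0126 tab [ 0.5998 -0.2715  0.0491] 93
table 0.0008427863172891792
```

```bash
cat >> h.py <<'E'
from cell import manip, inverse_kinematics, cams, order
def down(psi):
    y=np.array([np.cos(psi),np.sin(psi),0]);x=np.array([0,0,-1.]);return R.from_matrix(np.stack([x,y,np.cross(x,y)],1)).as_rotvec()
def goto(p,psi):
    """joint move to above pose, picking the half turn with the least joint travel"""
    best=None;j=manip.state()["joint_pos"]
    for k in (0,np.pi):
        q=inverse_kinematics(np.array(p),down(psi+k))
        if q is None: continue
        c=abs(q-j).max()+.5*abs(q[5])
        if best is None or c<best[0]: best=(c,psi+k)
    if best is None: raise RuntimeError("no ik")
    manip.move_pose(np.array(p),down(best[1])); return best[1]
def lin(p,rate=.15): manip.move_linear(np.array(p,float),rate=rate)
def st(t=""):
    s=manip.state();print(t,"t",round(s["clock"],1),"tcp",s["tool_pos"].round(4),"F",s["contact_force"].round(1),"w",s["gripper_width"].round(4))
def center_grip(xy,n,tz,psi=np.pi/2,force=12):
    """squeeze at psi+90, release, grip at psi: cup axis then lies on the TCP axis"""
    r=CUP[n][0]; op=min(2*r+.024,.088)
    manip.set_gripper(op,force=8)
    goto([*xy,.12],psi+np.pi/2); lin([*xy,tz]); manip.set_gripper(2*r-.01,force=6); st("squeeze")
    manip.set_gripper(op); lin([*xy,.085 if n!='d' else .09],.25)
    goto([*xy,.085],psi); lin([*xy,tz]); manip.set_gripper(2*r-.01,force=force); st("grip")
E
python3 - <<'E'
from h import *
xy=[.4529,.2636]
manip.set_gripper(.088)
st()
goto([*xy,.16],0); st()
center_grip(xy,'b',.024)
lin([*xy,.11]); st("lift")
c=cams.capture("top"); cv2.imwrite("pics/t1.png",c["image"]); np.savez("t1.npz",**c)
c=cams.capture("scene"); cv2.imwrite("pics/s1.png",c["image"])
E
```

```text
Traceback (most recent call last):
  File "h.py", line 40, in st
    s=manip.state();print(t,"t",round(s["clock"],1),"tcp",s["tool_pos"].round(4),"F",s["contact_force"].round(1),"w",s["gripper_width"].round(4))
                                                                                                                     ^^^^^^^^^^^^^^^^^^^^^^^^
AttributeError: 'float' object has no attribute 'round'
```

```bash
sed -i 's/s\["gripper_width"\].round(4)/round(float(s["gripper_width"]),4)/' h.py
python3 - <<'E'
from h import *
xy=[.4529,.2636]
st()
goto([*xy,.16],0); st()
center_grip(xy,'b',.024)
lin([*xy,.11]); st("lift")
c=cams.capture("top"); cv2.imwrite("pics/t1.png",c["image"]); np.savez("t1.npz",**c)
c=cams.capture("scene"); cv2.imwrite("pics/s1.png",c["image"])
E
```

```text
t 0.3 tcp [ 0.2255 -0.6359  0.2124] F [ 0.4 -0.4  0.3] w 0.0877
 t 3.6 tcp [0.4533 0.2631 0.16  ] F [ 0.4 -1.4 -0.4] w 0.0882
squeeze t 5.4 tcp [0.4529 0.2636 0.0241] F [-0.6  0.2  0.2] w 0.06
grip t 9.0 tcp [0.453  0.2636 0.0242] F [-0.2 -0.3 -0. ] w 0.06
lift t 9.7 tcp [0.4524 0.2633 0.1094] F [-0.7  0.5  0.1] w 0.0598
```

View pics/s1.png

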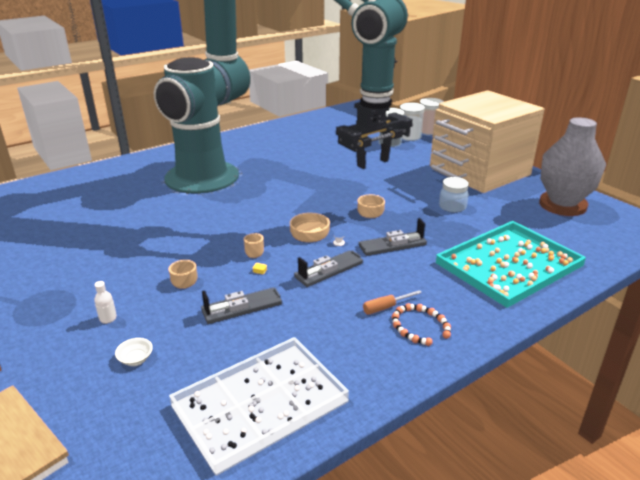

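The gripper closed to 60 mm, so it missed: cup b is still on the table at (371,206). I'll check whether the cup moved or my projection is off.

```bash
python3 - <<'E'
from h import *
s=dict(np.load("scene0.npz"));a=dict(np.load("top0.npz"))
for p in ([.4524,.2633,.11],[.453,.2636,.034]): print(w2pix(s,p),w2pix(a,p))
c=cams.capture("scene"); crop(c["image"],320,90,440,230,5,"pics/s1c.png")
E
```

```text
(np.float64(372.63690689352285), np.float64(173.468093466605)) (np.float64(171.84229305115042), np.float64(308.8643370860739))
(np.float64(371.5854567078749), np.float64(200.56654709415687)) (np.float64(182.89295747909668), np.float64(306.6253316283574))
```

View pics/s1c.png

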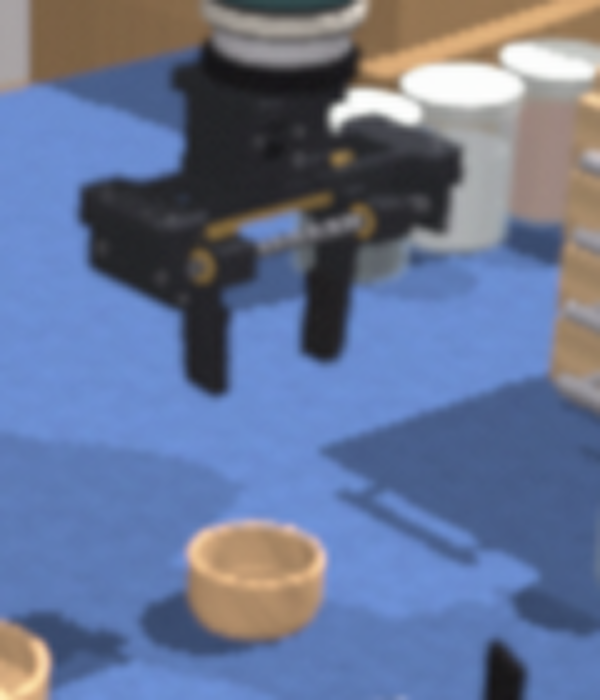

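View pics/t1.png

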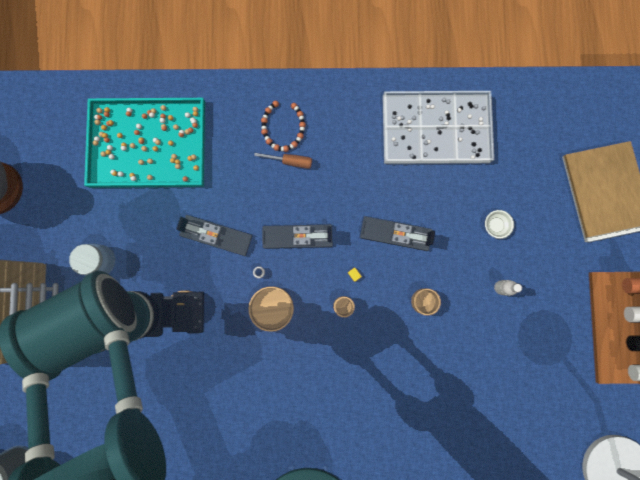

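The fingertips sit at about (360,168) and (384,160), roughly 10 mm above where the shut-finger TCP projects. That suggests the tips retract as the jaws open, so I'll measure tip height against opening.

```bash
python3 - <<'E'
from h import *
t=manip.state()["tool_pos"]
for w in (0,.014,.03,.044,.057,.07,.085):
    manip.set_gripper(w)
    c=cams.capture("scene");P=cloud(c);t=manip.state()["tool_pos"]
    m=(c["z_map"]>0)&(abs(P[...,0]-t[0])<.03)&(abs(P[...,1]-t[1])<.08)&(P[...,2]>.07)&(P[...,2]<.2)
    q=P[m]; zs=np.sort(q[:,2])
    f=q[q[:,2]<zs[0]+.03]
    # lowest pixel of dark finger
    print(w,round(manip.state()["gripper_width"],4),"tool z",t[2].round(4),"low z pct",np.percentile(zs,[.5,2,4]).round(4),"y",f[:,1].min().round(4),f[:,1].max().round(4),"x",f[:,0].min().round(3),f[:,0].max().round(3))
    if w in(0,.085): crop(c["image"],320,90,440,230,4,f"pics/g{w}.png")
E
```

```text
0 0.0009 tool z 0.11 low z pct [0.1369 0.1382 0.1411] y 0.2463 0.2806 x 0.44 0.466
0.014 0.0139 tool z 0.11 low z pct [0.1382 0.139  0.1408] y 0.2388 0.2881 x 0.437 0.466
0.03 0.03 tool z 0.11 low z pct [0.1382 0.1393 0.141 ] y 0.2305 0.2961 x 0.439 0.467
0.044 0.0443 tool z 0.11 low z pct [0.1363 0.1379 0.1399] y 0.2247 0.2996 x 0.439 0.468
0.057 0.0568 tool z 0.11 low z pct [0.1371 0.1387 0.1401] y 0.218 0.3073 x 0.439 0.466
0.07 0.0699 tool z 0.11 low z pct [0.1365 0.138  0.1403] y 0.2117 0.3168 x 0.439 0.467
0.085 0.0849 tool z 0.11 low z pct [0.1372 0.1383 0.1396] y 0.2041 0.3221 x 0.44 0.467
```

The jaws move parallel, but the visible tips are at z≈0.137 with the reported TCP at 0.110. The pixel check gives the same 27 mm gap, which disagrees with the description. I'll settle it with a gentle touch on free table.

```bash
cat >> h.py <<'E'
def F(): return manip.state()["contact_force"]
def creep(p0,d,n,step,lim,rate=.03):
    """step along d from p0 until force change along d exceeds lim"""
    d=np.array(d,float);d/=np.linalg.norm(d);f0=F()
    for i in range(1,n+1):
        lin(np.array(p0)+d*step*i,rate); df=-(F()-f0)@d
        if df>lim: break
    return i*step,df
E
python3 - <<'E'
from h import *
manip.set_gripper(0)
goto([.40,.17,.08],np.pi/2); lin([.40,.17,.02]); st()
c=cams.capture("scene");P=cloud(c)
u,v=map(int,w2pix(c,[.40,.17,.02]));print(u,v);crop(c["image"],u-50,v-80,u+50,v+40,5,"pics/touch.png")
print(creep([.40,.17,.02],[0,0,-1],25,.002,4)); st()
c=cams.capture("scene");crop(c["image"],u-50,v-80,u+50,v+40,5,"pics/touch2.png")
lin([.40,.17,.05]); st()
E
```

```text
t 15.9 tcp [0.4009 0.1707 0.0204] F [ 0.3 -0.7 -0.1] w 0.0004
329 207
(0.048, np.float64(26.28832991462457))
 t 22.0 tcp [ 0.4005  0.1702 -0.0256] F [-9.1 -3.4 26.9] w 0.0005
 t 22.7 tcp [0.3995 0.1698 0.0494] F [-0.1  0.   0.1] w 0.0003
```

View pics/touch2.png

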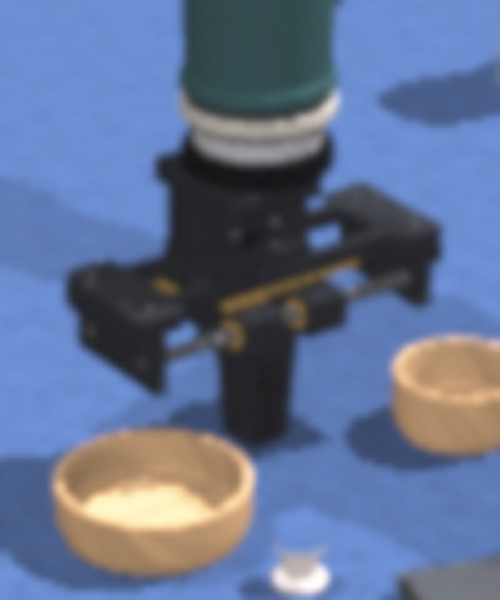

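The touch confirms it: contact came at reported z ≈ -0.026, so the real fingertips are about 26 mm above the reported TCP. In xy they agree. I'll build that offset into the helpers, working in tip coordinates, and retry cup b.

```bash
python3 - <<'E'
t=open("h.py").read()
t=t.replace('"""joint move to above','p=np.array(p,float)-[0,0,OFF]\n    """joint move to above').replace('def lin(p,rate=.15): manip.move_linear(np.array(p,float),rate=rate)','OFF=.0262\ndef lin(p,rate=.15): manip.move_linear(np.array(p,float)-[0,0,OFF],rate=rate)')
t=t.replace('"tcp",s["tool_pos"].round(4)','"tip",(s["tool_pos"]+[0,0,OFF]).round(4)')
open("h.py","w").write(t)
E
python3 - <<'E'
from h import *
c=cams.capture("top"); print(ccup(c,(.4529,.2636),'b')[0]); print(ccup(cams.capture("scene"),(.4529,.2636),'b')[0])
xy=[.4529,.2636]
lin([.40,.17,.12]); goto([*xy,.12],0)
center_grip(xy,'b',.024)
lin([*xy,.11]); st("lift")
c=cams.capture("scene"); crop(c["image"],320,90,440,230,4,"pics/s2.png")
E
```

```text
[0.45379972 0.26468939 0.03295797]
[0.45203734 0.26230386 0.03314612]
squeeze t 27.5 tip [0.4537 0.2641 0.0251] F [-0.7  0.   5.3] w 0.0694
grip t 30.7 tip [0.4539 0.2641 0.0252] F [-0.1 -1.7  5.1] w 0.069
lift t 31.5 tip [0.4521 0.2632 0.1091] F [ 0.2  0.1 -0.9] w 0.069
```

View pics/s2.png

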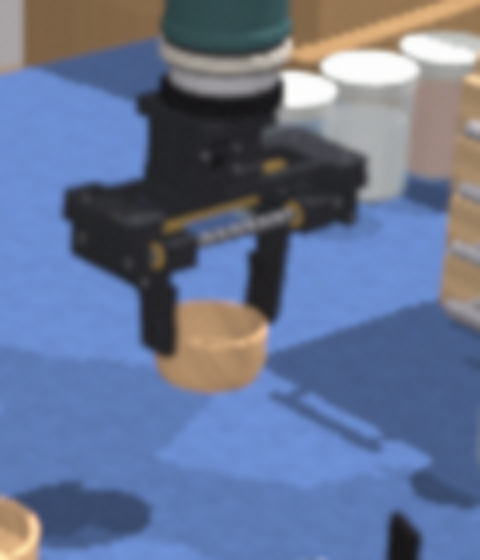

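Cup b is held level. There was a 5 N upward force at the bottom of the descent, so I'll check how the cup sits relative to the tips.

```bash
python3 - <<'E'
from h import *
c=cams.capture("scene");P=cloud(c);t=manip.state()["tool_pos"]+[0,0,OFF];img=c["image"].astype(int)
m=(c["z_map"]>0)&(abs(P[...,0]-t[0])<.05)&(abs(P[...,1]-t[1])<.07)&(P[...,2]>.05)&(P[...,2]<.16)
dark=img.sum(-1)<130; wood=(img[...,2]>img[...,0]+30)
for n,k in (("finger",m&dark),("wood",m&wood)):
    q=P[k];print(n,len(q),np.percentile(q[:,2],[0,1,3,97,99,100]).round(4),q[:,0].min().round(3),q[:,0].max().round(3),q[:,1].min().round(3),q[:,1].max().round(3))
print("tip",t)
crop(c["image"],350,130,400,200,10,"pics/s2b.png")
E
```

```text
finger 192 [0.1149 0.1161 0.1184 0.1567 0.1583 0.1587] 0.441 0.465 0.209 0.311
wood 461 [0.0843 0.0878 0.0894 0.1189 0.124  0.1416] 0.415 0.49 0.22 0.298
tip [0.45163038 0.26294909 0.10838016]
```

View pics/s2b.png

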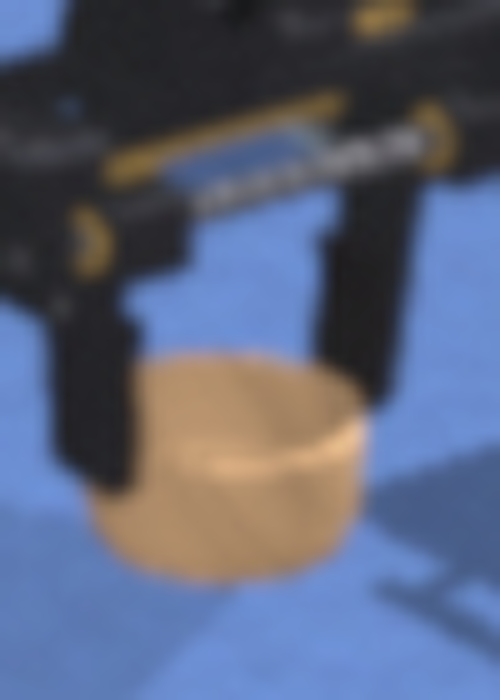

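```bash
python3 - <<'E'
from h import *
X=[.447,.0763]
lin([.452,.2632,.12]); goto([*X,.12],np.pi/2); st()
lin([*X,.045]); st()
print(creep([*X,.045],[0,0,-1],12,.001,3)); st()
manip.set_gripper(.080); st("rel")
lin([*X,.12]); goto([.5,.25,.15],np.pi/2)
for n in("top","scene"):
    c=cams.capture(n); np.savez(n+"2.npz",**c); cv2.imwrite(f"pics/{n}2.png",c["image"])
    print(n,"a",ccup(c,X,'a')[0].round(4),"b",ccup(c,X,'b',.008)[0].round(4))
    for k,g in dict(c=(.4598,-.257),d=(.4506,-.08)).items(): print(k,ccup(c,g,k)[0].round(4))
c1=cv2.imread("pics/scene2.png")[190:270,270:370];c2=cv2.imread("pics/top2.png")[270:350,220:320]
cv2.imwrite("pics/p2.png",np.hstack([cv2.resize(x,None,fx=4,fy=4,interpolation=2) for x in (c1,c2)]))
E
```

```text
t 32.6 tip [0.4473 0.0767 0.12  ] F [ 0.1  0.5 -0.8] w 0.0689
 t 33.2 tip [0.4474 0.0771 0.0452] F [ 0.8  0.  -0.7] w 0.0687
(0.012, np.float64(2.229441225769064))
 t 36.2 tip [0.4472 0.0763 0.0332] F [-0.1 -0.1  1.5] w 0.0688
rel t 36.6 tip [0.4469 0.0763 0.0329] F [ 0.6  0.5 -0.1] w 0.0798
top a [0.4473 0.0768 0.0454] b [0.4446 0.0673 0.0329]
c [ 0.4605 -0.2554  0.0265]
d [ 0.4513 -0.0785  0.0199]
scene a [0.4516 0.0724 0.041 ] b [0.4428 0.0642 0.0331]
c [ 0.4594 -0.2588  0.0266]
d [ 0.4498 -0.0816  0.0203]
```

View pics/p2.png

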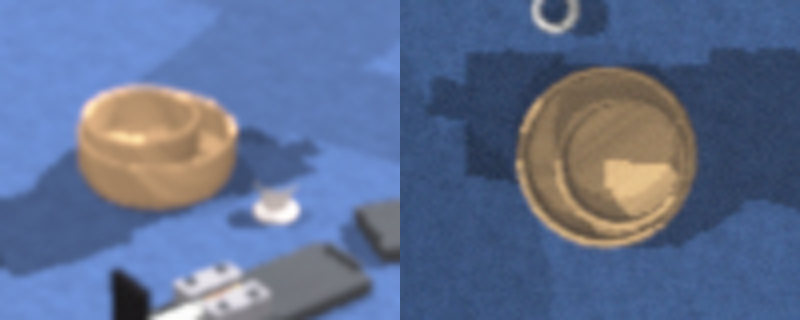

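Cup b is seated inside a but shifted toward -y, with its centre near (0.4437,0.0658). I'll centre cup c with two squeezes and image it released, which calibrates the cameras against the tool.

```bash
python3 - <<'E'
from h import *
xy=[.4598,-.2570]
lin([.5,.25,.16]); goto([*xy,.16],0)
center_grip(xy,'c',.028,psi=np.pi/2,force=8)
manip.set_gripper(.081); lin([*xy,.12]); st()
for n in("top","scene"):
    c=cams.capture(n); cv2.imwrite(f"pics/{n}3.png",c["image"])
    print(n,"c",ccup(c,xy,'c')[0].round(4), ccup(c,xy,'c')[1])
    for k,g,b in (("b",(.4437,.0658),.008),("d",(.4506,-.08),0)): print(k,ccup(c,g,k,b)[0].round(4))
E
```

```text
squeeze t 42.1 tip [ 0.4603 -0.2573  0.0287] F [-0.5  0.9  4.5] w 0.0563
grip t 45.4 tip [ 0.4606 -0.2575  0.029 ] F [-0.6  0.1  5.2] w 0.0568
 t 46.7 tip [ 0.4592 -0.2567  0.1193] F [-0.   0.4 -0.6] w 0.0812Traceback (most recent call last):
  File "<stdin>", line 8, in <module>
  File "h.py", line 24, in ccup
    return f.x,len(q),q[:,2].max()
                      ~~~~~~~~~~^^
    return umr_maximum(a, axis, None, out, keepdims, initial, where)
ValueError: zero-size array to reduction operation maximum which has no identity
```

```bash
python3 - <<'E'
from h import *
xy=[.4598,-.2570]
st()
c=cams.capture("scene"); cv2.imwrite("pics/scene3.png",c["image"])
f=ccup(c,xy,'c');print("c",f[0].round(4),f[1])
for k,g,b in (("b",(.4437,.0658),.008),("d",(.4506,-.08),0)): print(k,ccup(c,g,k,b)[0].round(4))
t=cams.capture("top")
for k,g,b in (("b",(.4437,.0658),.008),("d",(.4506,-.08),0)): print("top",k,ccup(t,g,k,b)[0].round(4))
E
```

```text
t 46.7 tip [ 0.4588 -0.2564  0.1188] F [0.2 0.3 0.3] w 0.081
c [ 0.4608 -0.2574  0.0266] 261
b [0.4431 0.0646 0.033 ]
d [ 0.4501 -0.0817  0.0203]
top b [0.4447 0.0672 0.0329]
top d [ 0.4513 -0.0786  0.02  ]
```

View pics/scene3.png

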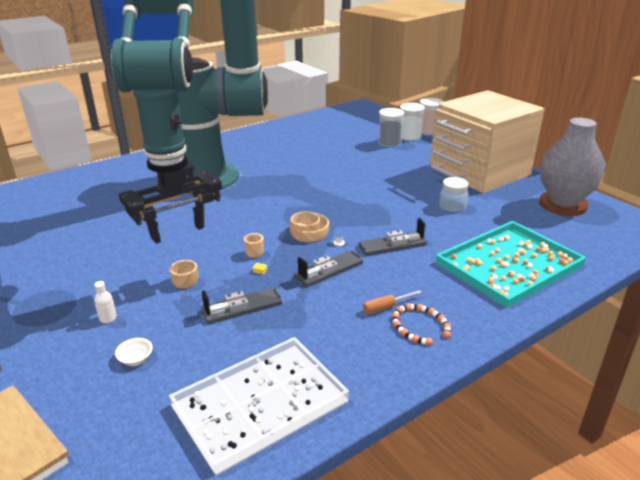

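The scene camera reads cup c at (0.4608,-0.2574), against about (0.460,-0.257) where the tool centred it, so I'll trust the scene camera. Cup c goes into b at (0.4431,0.0646).

```bash
cat >> h.py <<'E'
def seat(X,z0,n,lim=3):
    lin([*X,z0],.1); st("pre")
    r=creep([*X,z0],[0,0,-1],n,.001,lim); st("seat"); return r
E
python3 - <<'E'
from h import *
xy=[.4602,-.2572]; X=[.4431,.0646]
lin([*xy,.028]); st("down"); manip.set_gripper(.047,force=12); st("grip")
lin([*xy,.14]); goto([*X,.14],np.pi/2); st()
print(seat(X,.058,14)) 
E
```

```text
down t 47.6 tip [ 0.4606 -0.2575  0.0283] F [ 0.9 -0.3  0.1] w 0.0809
grip t 48.1 tip [ 0.4608 -0.2576  0.0289] F [-1.1  0.9  4.8] w 0.0568
 t 50.2 tip [0.4434 0.064  0.1398] F [-0.6 -0.3 -0.9] w 0.0565
pre t 51.2 tip [0.4438 0.0646 0.0585] F [-0.1 -0.2 -0.3] w 0.0563
seat t 54.7 tip [0.4431 0.0646 0.0448] F [-3.5 -0.9  7.5] w 0.0566
(0.014, np.float64(7.804244804760799))
```

```bash
python3 - <<'E'
from h import *
X=[.4431,.0646]
manip.set_gripper(.072); st("rel"); lin([*X,.14]); goto([.45,-.16,.16],np.pi/2)
c=cams.capture("scene"); cv2.imwrite("pics/s4.png",c["image"]);t=cams.capture("top")
for n,k in(("scene",c),("top",t)):
    for m,b,g in(("a",0,[.446,.075]),("b",.008,X),("c",.016,X),("d",0,(.4501,-.0817))): 
        try: f=ccup(k,g,m,b);print(n,m,f[0].round(4),f[1],f[2].round(4))
        except Exception as e: print(n,m,e)
c1=c["image"][190:270,270:370];c2=t["image"][270:350,220:320]
cv2.imwrite("pics/p4.png",np.hstack([cv2.resize(x,None,fx=4,fy=4,interpolation=2) for x in (c1,c2)]))
E
```

```text
rel t 55.1 tip [0.443  0.0646 0.0438] F [-1.1 -0.7  0.3] w 0.0719
scene a [0.4455 0.0749 0.0451] 340 0.0387
scene b [0.4449 0.0632 0.029 ] 358 0.051
scene c [0.4429 0.0641 0.0265] 208 0.058
scene d [ 0.4502 -0.0814  0.0201] 171 0.0461
top a [0.4476 0.0775 0.045 ] 317 0.0388
top b [0.4446 0.0671 0.0319] 253 0.0509
top c [0.4441 0.067  0.0264] 152 0.0565
top d [ 0.4513 -0.0788  0.0202] 47 0.0451
```

View pics/p4.png

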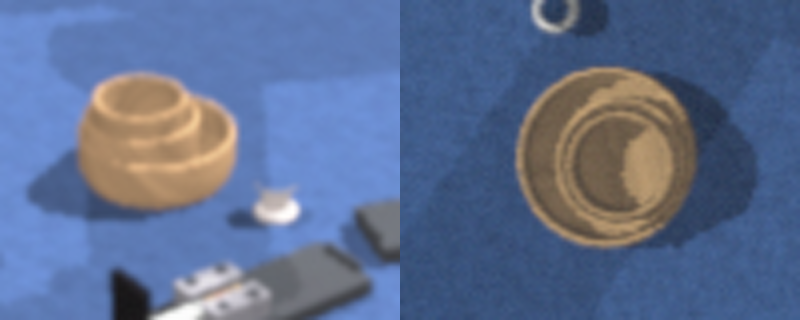

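Cup c is concentric in b and seated, with its rim near z 0.055 against a's 0.03. Cup d is next.

```bash
python3 - <<'E'
from h import *
xy=[.4503,-.0815]; X=[.4430,.0643]
goto([*xy,.16],0)
center_grip(xy,'d',.032,psi=np.pi/2,force=12)
lin([*xy,.15]); goto([*X,.15],np.pi/2)
print(seat(X,.072,18))
E
```

```text
squeeze t 60.0 tip [ 0.4509 -0.0817  0.0327] F [-0.8  0.5  5.1] w 0.0439
grip t 63.3 tip [ 0.4511 -0.0817  0.0328] F [-0.1  0.1  4.5] w 0.0424
pre t 65.8 tip [0.4436 0.0641 0.0725] F [-0.  -0.2 -1.3] w 0.0424
seat t 69.8 tip [0.4432 0.0644 0.0568] F [-2.9 -0.7  6.9] w 0.0427
(0.016, np.float64(8.152719670657518))
```

Cup d has seated at the expected height. I'll release it, look, then press the first slide (die L) with shut fingers.

```bash
cat >> h.py <<'E'
DIE=dict(L=((.6080,.1995),np.deg2rad(72.3)+np.pi),M=((.6047,.0184),np.deg2rad(91.0)),R=((.6095,-.2013),np.deg2rad(78.6)))
def dp(n,x,y=0.,z=0.):
    (cx,cy),a=DIE[n];x=x-.008;return np.array([cx+x*np.cos(a)-y*np.sin(a),cy+x*np.sin(a)+y*np.cos(a),z])
def press(n):
    a=DIE[n][1];manip.set_gripper(0,force=20)
    goto(dp(n,-.100,0,.13),a+np.pi/2); lin(dp(n,-.100,0,.032)); st("behind")
    lin(dp(n,-.080,0,.032),.06); f0=F();d=dp(n,1)-dp(n,0)
    for i in range(1,60):
        lin(dp(n,-.080+.001*i,0,.032),.05); f=-(F()-f0)@d
        if i%8==0 or f>11: print(-80+i,round(f,1),end="; ")
        if f>13: break
    st("pressed"); 
    lin(dp(n,-.100,0,.032),.1); lin(dp(n,-.100,0,.13))
E
python3 - <<'E'
from h import *
X=[.4430,.0643]
manip.set_gripper(.060); lin([*X,.15]); st()
press("L")
lin(dp("L",-.14,0,.2))
c=cams.capture("scene"); cv2.imwrite("pics/s5.png",c["image"]);t=cams.capture("top");cv2.imwrite("pics/t5.png",t["image"])
for m,b,g in(("a",0,[.446,.075]),("c",.016,X),("d",.024,X)):
    f=ccup(c,g,m,b);print(m,f[0].round(4),f[1],f[2].round(4))
c1=c["image"][190:270,320:440];c2=t["image"][200:280,160:280]
c3=c["image"][190:270,260:380]
cv2.imwrite("pics/p5.png",np.hstack([np.vstack([cv2.resize(x,None,fx=3.3,fy=3.3,interpolation=2) for x in (c1,c2)]),np.vstack([cv2.resize(c3,None,fx=3.3,fy=3.3),]*2)]))
E
```

```text
t 71.0 tip [0.4423 0.0642 0.1493] F [-0.5  0.4  0.1] w 0.06
behind t 73.9 tip [0.6416 0.3025 0.033 ] F [0.6 0.4 0.4] w 0.0004
-72 1.6; -64 3.1; -56 3.8; -48 4.9; -40 5.8; -36 13.2; pressed t 85.4 tip [0.6225 0.2445 0.0323] F [ 3.9 13.3 -5.3] w 0.0001
a [0.4452 0.0751 0.0451] 333 0.0388
c [0.4445 0.0635 0.023 ] 264 0.063
d [0.4428 0.0641 0.0201] 155 0.0692
```

View pics/p5.png

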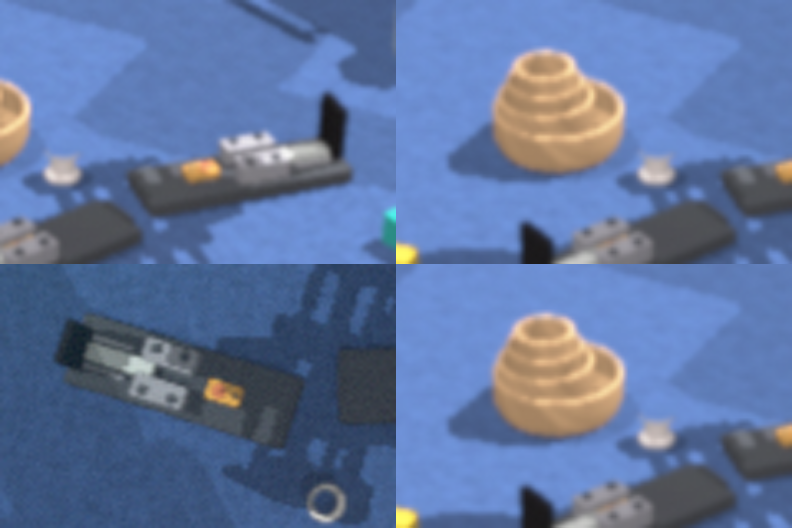

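The pendant of die L is out on its plate, near top pixel (227,319), and the four-cup stack is complete. I'll press M and R, going faster over the known part of the stroke.

```bash
sed -i 's/for i in range(1,60):/lin(dp(n,-.042,0,.032),.06)\n    for i in range(39,56):/' h.py
python3 - <<'E'
from h import *
goto(dp("M",-.1,0,.16),DIE["M"][1]+np.pi/2)
press("M"); goto(dp("R",-.1,0,.16),DIE["R"][1]+np.pi/2); press("R"); lin(dp("R",-.14,0,.18))
c=cams.capture("scene"); np.savez("scene6.npz",**c);t=cams.capture("top");np.savez("top6.npz",**t)
cv2.imwrite("pics/s6.png",c["image"])
ims=[c["image"][215:265,350:440],t["image"][210:260,170:260],c["image"][245:295,285:375],t["image"][210:260,255:345],c["image"][280:330,195:285],t["image"][210:260,352:442]]
ims=[cv2.resize(x,None,fx=4,fy=4,interpolation=2) for x in ims]
cv2.imwrite("pics/p6.png",np.vstack([np.hstack(ims[i:i+2]) for i in (0,2,4)]))
E
```

```text
behind t 90.7 tip [ 0.6077 -0.0898  0.0332] F [ 0.9 -1.2  0.8] w 0.0006
-40 6.5; -36 13.1; pressed t 93.4 tip [ 0.6057 -0.0281  0.0322] F [ -0.3 -13.5  -0. ] w 0.0004
behind t 97.2 tip [ 0.5891 -0.3078  0.0332] F [-0.2  0.7  0.9] w 0.0
-40 6.4; -36 14.1; pressed t 99.9 tip [ 0.6005 -0.2471  0.0323] F [ -4.1 -13.5  -0.4] w 0.0004
```

View pics/p6.png

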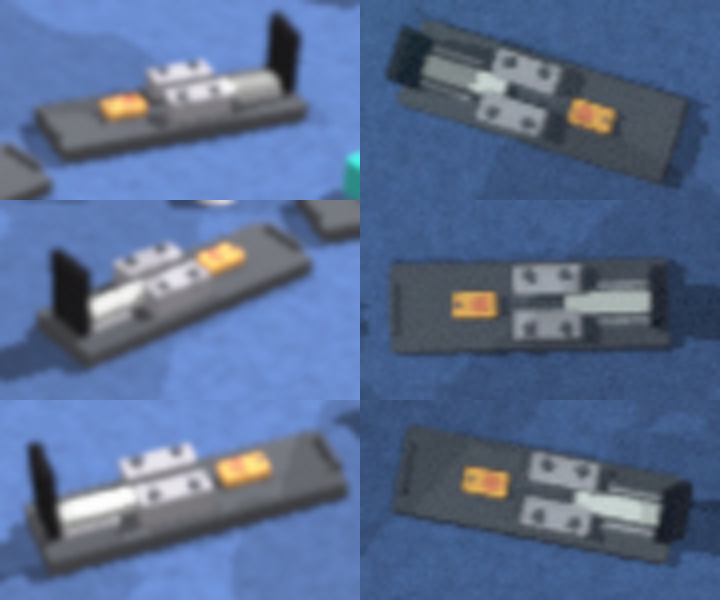

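All three dies gave up a pendant: L at about (322,116)/4 in its crop, M at (474,305)/4 and R at (485,483)/4, and all three slides are back. I'll locate them and move the first one.

```bash
cat >> h.py <<'E'
BIAS=np.array([.0012,.003])
def pend(c,n):
    h=cv2.cvtColor(c["image"],cv2.COLOR_BGR2HSV);m=(h[...,0]<35)&(h[...,1]>120)&(h[...,2]>110)
    v,u=np.nonzero(m);q=np.array([pix2w(c,a,b,.018) for a,b in zip(u,v)])[:,:2]-BIAS
    k=np.hypot(*(q-dp(n,.042)[:2]).T)<.022;q=q[k]
    ang=np.deg2rad(cv2.minAreaRect((q*1000).astype(np.float32))[2]); e=np.linalg.eigh(np.cov(q.T))[1][:,1]
    lo,hi=q.min(0),q.max(0);r=cv2.minAreaRect((q*1000).astype(np.float32))
    return np.array(r[0])/1000,np.arctan2(e[1],e[0]),len(q),r
def indie(n,p):
    a=DIE[n][1];d=p-dp(n,0)[:2];return np.array([d[0]*np.cos(a)+d[1]*np.sin(a),-d[0]*np.sin(a)+d[1]*np.cos(a)])
E
python3 - <<'E'
from h import *
t=dict(np.load("top6.npz"))
for n in "LMR":
    p,a,k,r=pend(t,n); print(n,p.round(4),"die",indie(n,p).round(4),"dang",round((np.rad2deg(a-DIE[n][1])+90)%180-90,1),k,np.round(r[1],1))
E
```

```text
L [0.5989 0.1699] die [0.0389 0.0004] dang -3.0 61 [24.  12.5]
M [0.6046 0.0478] die [ 0.0373 -0.0004] dang -0.9 57 [22.1 11.1]
R [ 0.6151 -0.1727] die [0.0371 0.0001] dang -1.3 63 [22.  13.3]
```

```bash
cat >> h.py <<'E'
def fetch(n,p,X,dx=.001):
    a=DIE[n][1]; q=p+dx*np.array([np.cos(a),np.sin(a)])
    manip.set_gripper(.034,force=15); goto([*q,.10],a+np.pi/2); lin([*q,.0155],.12); st("down")
    manip.set_gripper(.006); st("grip"); lin([*q,.12],.2); st("lift")
    goto([*X,.13],np.pi/2); lin([*X,.0745],.12); st("over")
def drop(X):
    manip.set_gripper(.034); manip.dwell(.3); lin([*X,.14],.2); st("dropped")
E
python3 - <<'E'
from h import *
X=[.4430,.0643]
p=pend(dict(np.load("top6.npz")),"R")[0]
fetch("R",p,X)
c=cams.capture("scene"); cv2.imwrite("pics/s7.png",c["image"]); crop(c["image"],270,130,370,260,4.5,"pics/p7.png")
E
```

```text
down t 104.5 tip [ 0.616  -0.1722  0.0162] F [0.2 1.1 0.5] w 0.0339
grip t 105.0 tip [ 0.6159 -0.1719  0.0163] F [0.5 0.4 3. ] w 0.0138
lift t 105.6 tip [ 0.6145 -0.1715  0.119 ] F [-0.3 -2.  -0.5] w 0.0133
over t 107.5 tip [0.4434 0.0641 0.0746] F [-0.  -0.4  0.1] w 0.0134
```

View pics/p7.png

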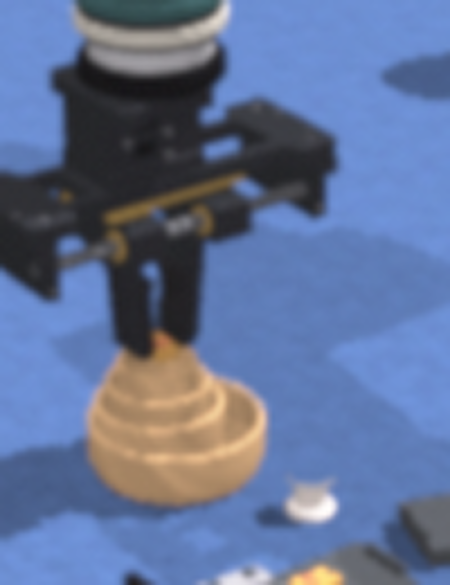

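The pendant is held over the mouth of d, in the middle of the stack's top. Dropping it, then fetching M.

```bash
python3 - <<'E'
from h import *
X=[.4430,.0643]
drop(X)
c=cams.capture("scene");f=ccup(c,X,'d',.024);print(f[0].round(4)); goto([.5,-.1,.17],np.pi/2)
t=cams.capture("top");c=cams.capture("scene");f=ccup(c,X,'d',.024);print(f[0].round(4)); print(pend(t,"M")[0])
cv2.imwrite("pics/p8.png",np.hstack([cv2.resize(x,None,fx=4,fy=4,interpolation=2) for x in (c["image"][180:270,270:370],t["image"][265:355,220:320])]))
np.savez("top8.npz",**t)
E
```

```text
dropped t 108.8 tip [0.4433 0.0643 0.1401] F [-0.4  0.2  0.3] w 0.0342
[0.4428 0.0641 0.0202]
[0.4427 0.0641 0.02  ]
[0.60463434 0.04775174]
```

View pics/p8.png

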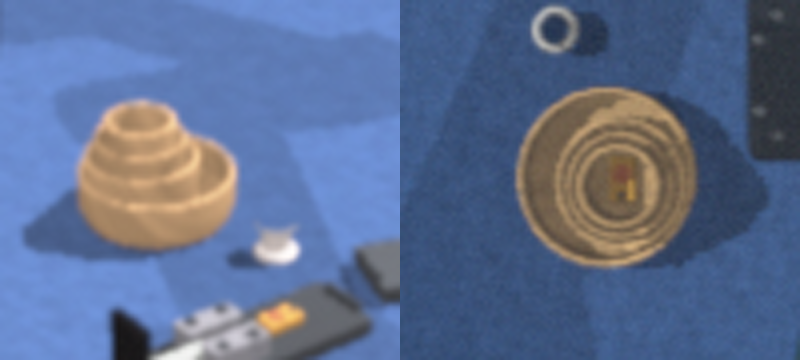

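Pendant R lies inside d, at (623,180) in the top crop. M and L next.

```bash
python3 - <<'E'
from h import *
X=[.4428,.0642]
t=dict(np.load("top8.npz"))
for n in "ML":
    fetch(n,pend(t,n)[0],X)
    w=manip.state()["gripper_width"]
    if not .011<w<.02: print("grip?",n,w); break
    drop(X)
else:
    goto([.5,-.1,.17],np.pi/2)
    t=cams.capture("top");c=cams.capture("scene")
    for m,b,g in(("a",0,[.446,.075]),("b",.008,X),("c",.016,X),("d",.024,X)):
        f=ccup(c,g,m,b);print(m,f[0].round(4),f[1],f[2].round(4))
    cv2.imwrite("pics/s9.png",c["image"])
    cv2.imwrite("pics/p9.png",np.hstack([cv2.resize(x,None,fx=4,fy=4,interpolation=2) for x in (c["image"][180:270,270:370],t["image"][265:355,220:320])]))
E
```

```text
down t 112.4 tip [0.6052 0.0487 0.0159] F [-1.1 -0.  -0.3] w 0.0341
grip t 112.8 tip [0.6052 0.0488 0.0162] F [-0.2  0.6  3.6] w 0.0132
lift t 113.5 tip [0.6038 0.0487 0.1192] F [-0.7  0.1 -0.9] w 0.0132
over t 115.5 tip [0.4431 0.0642 0.0746] F [-0.8 -0.6 -0.4] w 0.0136
dropped t 116.7 tip [0.443  0.0642 0.14  ] F [-0.7 -0.2  0.8] w 0.0342
down t 119.6 tip [0.5993 0.1694 0.0159] F [ 0.1 -0.   0.4] w 0.0338
grip t 120.0 tip [0.5993 0.1695 0.0162] F [-0.4 -0.5  2.5] w 0.0135
lift t 120.7 tip [0.598  0.1691 0.1191] F [-1.1  0.2  0.1] w 0.0132
over t 122.3 tip [0.4432 0.0644 0.0746] F [-0.5  0.4  0.1] w 0.0133
dropped t 123.6 tip [0.443  0.0642 0.1401] F [-1.1 -0.4 -0. ] w 0.0336
a [0.4455 0.075  0.0449] 322 0.039
b [0.4435 0.0637 0.0299] 252 0.051
c [0.4449 0.0635 0.0229] 259 0.063
d [0.4431 0.064  0.0202] 157 0.0702
```

View pics/p9.png

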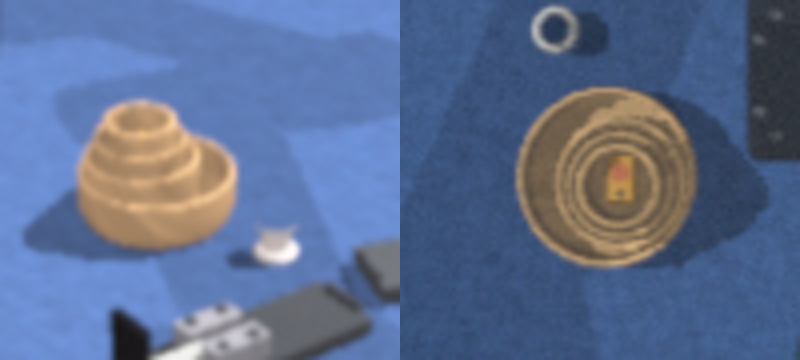

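View pics/s9.png

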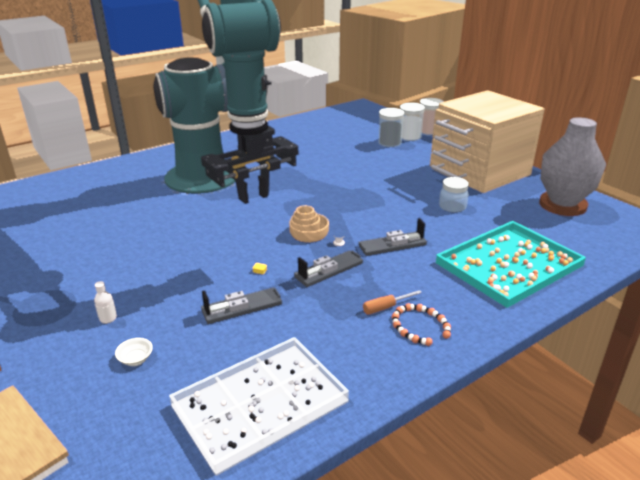

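The pendants show as one neat stack in d at (620,180) in the crop, all the dies are empty, and the bystanders are in place. The arm is clear, so I'm handing in.

```bash
python3 - <<'E'
from h import *
t=cams.capture("top");P=cloud(t);u,v=220+620//4-100,265+180//4
print(P[v-1:v+2,u-1:u+2,2].round(3)); 
order.close_job(); st()
E
```

```text
[[0.05  0.05  0.049]
 [0.053 0.051 0.051]
 [0.05  0.051 0.054]]
the job is handed in; nothing more can be done
the job is handed in; nothing more can be done
```

The kit is made up and handed in at about 124 s, inside the 210 s limit. Cups b, c and d are nested in cup_a in order of size. All three dies held a pendant; each was pushed out with its slide, and all three are in cup_d.

**Last checks**
- **Cups:** in the last camera check the stack stands upright. The rim heights match fully seated cups to within the camera's noise, and cups b, c and d sit about 11 mm from cup_a's centre (limit 26 mm).
- **Pendants:** their top is at about z 0.051 m, which fits three lying flat on each other, below cup_d's rim at 0.066 m.
- **Surroundings:** all the dies are empty, and the other things look unmoved in the last picture. I did not measure their positions.

**What disagreed or went wrong**
- **Fingertip height:** the real fingertips are about 26 mm above the reported TCP. My first grasp of cup_b closed on air because of this. A light touch on the table confirmed the offset, and I used it from then on.
- **Cup_b shift:** after I set it down, cup_b was about 12 mm off where I placed it, still seated in cup_a. I don't know whether the release or a knock moved it; I lined the other cups up on its new position.
- **Cameras:** the two cameras differed by about 3 mm in y. The scene camera matched the tool, so I used it for the cup placements and corrected the top camera's positions to match.

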